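# Seat a surface thermometer flush on a tilted cast-iron hot plate

### The arm

A 6-joint arm with a two-finger parallel gripper is mounted at the origin on the work surface. World frame = base frame: x ahead of the robot, y to its left, z up, the work surface at z = 0. Lengths are in m, angles in degrees, forces in N, time in s.
With the tool pointing down it reaches from about 0.375 to 0.925 m from the base axis. Payload 5.7 kg.
Tool frame: the origin (TCP) lies between the finger pads, 19 mm behind the fingertips; this is the grasp point; z points along the fingers, y is the line along which they close (so a half turn about z gives the same grasp; the last joint's range is limited). The gripper opens to 88 mm and grips with 3 to 60 N. Pads are 20 mm wide; open, the fingers measure 115 mm over their backs; the gripper's body (75 mm by 178 mm) begins 61 mm behind the grasp point.
Start: joints at [65.713, 20.558, 86.54, -0, 72.909, -6.595], TCP at [0.182, 0.572, 0.241] pointing down, gripper open.
Joint ranges: [-170.27, 170.27], [-57.76, 135], [12.27, 136.19], [-55.21, 235.2], [11.17, 155.16], [-170.74, 170.74]. Speed limits (degrees/s): [136.94, 136.94, 180, 180, 180, 180].

### API

Orientations are given as [roll, pitch, yaw] about the fixed x, y, z axes, in that order (R = Rz(yaw) Ry(pitch) Rx(roll)).
In Python, from cell import env, get_image, camera_model, models gives the robot as it stands.
- The arm moves only by the tool play_rows, never from a script. Its argument "moves" is a list of rows, each an object of numbers: "fingers": the opening, from 0 (shut) to 1 (fully open); "dx", "dy", "dz": the shift along the tool's x, y, z in m; "yaw": the turn about the tool's z in rad. A call has 1 to 10 rows; each row is the pose to reach, as a shift and turn from the pose commanded when the call began, along the tool's axes at that moment; what a row does not reach only later rows make up. A row lasts 1/10 s, in which the tool goes at most 50 mm and 8.59 degrees, less where a joint would pass 70% of its speed; a pose out of reach is approached as far as the arm can. A call with a gripper value outside its range is refused whole. The fingers move at their own pace and stop on an object; the grip force is fixed at half the most. Time passes only in rows, so rows that repeat a pose let the fingers close. It gives the time, the measured TCP pose, the force, the opening and the grip force at its end, in the units of the state.
- env.observe(): the state, without advancing time (a new reading comes with each control period).
- get_image(name): name is "side" or "top"; returns the picture (420x560x3 uint8, red, green, blue); there is no depth.
- camera_model(name): a dict with "mtx" (3x3 intrinsics, pixels), "dist_coeffs" ([k1, k2, p1, p2, k3] as OpenCV has them; the pictures are not rectified), "extrinsics" (4x4, takes a point from camera to world coordinates). Camera axes: x right, y down, z forward; pixel columns grow to the right and rows downward; lengths in m; the calibration is good to about 2 mm. A picture is of the moment at which its call begins. camera_model takes no time and is no camera call.
- env.sign_off(): hands the job in; it is judged then, once.
Trained networks look in the newest picture that a camera, given by its name, has taken for a name from the list of things; names that differ only in an ending like _2 or _b are one class to them, and where a whole thing is asked for, a point or a joint stands for the part that bears it (a point fixed in the world has none). Each returns a list of dicts, best first, with "confidence" (0 to 1); they miss things now and then, are a little off and sometimes report something else, mostly with a low value. They report only what shows in the picture. A call takes as long as a camera call. They do not tell look-alikes from the thing itself.
- models.trace(name, camera): "mask" (420x560 bool, what is visible of it) and "at" ([row, column] in pixels, amid what is visible of it).
- models.mark_of(name, camera): "at" ([row, column] in pixels: a listed point, or the origin of a listed thing).
The state is a dict: "clock": time; "joints": joint angles; "qd": joint speeds; "joint_torque": joint torques, N m; "tool_pos": TCP position; "eef_rot": TCP orientation; "ft_force": force on the tool from outside, world axes, zero at the start; "ft_torque": the same for the moment, N m; "opening": opening from 0.0 (shut) to 1.0 (fully open); "grasp_force": force on a finger pad.
Only numpy, scipy, OpenCV 4.12 (cv2) and the standard library are available. Lean on these libraries where they do the work, as an engineer would, in place of code of your own. Each camera call takes 0.05 s, during which the arm holds its last target. There are 200 camera calls.

### The job

Check the cast-iron hot plate before cooking: draw the surface thermometer straight up out of its bracket, aim its round foot square at the middle of the plate's smooth half (not the ribbed half) and steady it there for a moment two to five centimetres clear of the iron, then set it down gently, feeling for the slope until the whole face of the foot lies flush on the iron and its spring is pressed in about halfway. Finish while still holding the thermometer there, flush and steady: do not let go or put it down. Leave the plate's slope and the bowl, canister and spatula as they are.

Things in the scene. Friction and masses are not known exactly. Their poses are not given: they have to be found in the camera images.
- probe: hand-held surface thermometer, loose, 185 mm long, about 190 g, hanging upright in the bracket at the start. Origin: centre of the foot's flat face with the spring out; z runs up to the handle's top. Foot: flat steel disc 30 mm across, 7 thick; stem 15 mm across from z 22 to 70; black collar 48 mm across from 70 to 79; grey rectangular handle from 75 to 185, small display on its -x side
- probe_grip (a point): middle of the handle, on the probe's axis 135 mm above its origin, with the probe's axes; a good place for the TCP. The handle is 34 mm along x and 24 mm along y: grip it across y
- foot_face (a point): centre of the foot's flat lower face, on the sprung foot; z axis points from the face up along the probe, normal to the face
- foot (a joint): how far the foot is pushed up into the stem against its spring (m): 0 out (free), 0.010 fully in. The push needed is 2 N to start it moving, then 0.8 N more per mm (6 N at half travel, 0.005; 10 N at the stop). On a foot held off square one edge touches first
- bracket: fixed steel bracket: base 100 by 92 mm, two side walls, top shelf 70 by 92 mm, upper face 90 mm above the counter, round 37 mm hole through its middle; origin on the counter under its centre. The probe's collar rests on the shelf, its foot 20 mm above the counter: lift straight up over 75 mm to bring the foot clear
- stand: fixed steel stand of the hot plate, 250 by 380 mm, origin on the counter under its middle; x axis horizontal, from the plate's low front lip to its high rear edge
- hotplate: cast-iron plate 230 mm deep (x) by 360 wide (y), 12 thick, pivoted on the stand, clamped stiffly at a slope of 0.12 to 0.35 rad that varies. Origin: middle of the front edge's underside, on the pivot, 75 mm above the counter; x runs up the slope to the rear edge, y left, z normal to the upper face. Edges raised 10 mm (sides), 14 (rear). Half y<0 has eight ribs 5 mm high, half y>0 is smooth
- smooth_mid (a point): point on the hot plate's upper face at the middle of its smooth half, with the plate's axes (z is the slope's normal); smooth iron reaches at least 75 mm from it every way
- bowl: bystander: yellow melamine bowl, 112 mm across, 50 mm high, loose; origin under its centre
- canister: bystander: steel flip-top canister, 87 mm across, 137 mm high, loose; origin under its centre
- spatula: bystander: wooden spatula about 300 mm long lying flat, blade up to 60 mm wide, loose
Mind the look-alikes: they are no part of the job. Leave any orange look-alike of the probe alone.

How it is judged (in metres and radians):
On the way, in this order (a step that is already met when the one before it is completed fails the run):
1. the thermometer is lifted clear of its bracket in the gripper (height (world z) of foot_face above 0.095 m and contact force between the fingers and probe above 1 N), for 0.1 s.
2. its foot is aimed at the middle of the smooth half, 12 to 70 mm clear of the iron, within 30 mm sideways and about 11 degrees of square, and steadied there (z of foot_face in the frame of smooth_mid between 0.012 and 0.07 m and x of foot_face in the frame of smooth_mid between -0.03 and 0.03 m and y of foot_face in the frame of smooth_mid between -0.03 and 0.03 m and angle between the z axis of foot_face and the z axis of smooth_mid, either way round below 0.2 rad and linear speed of probe below 0.03 m/s), for 0.3 s.
At the end, for the whole second after the job is handed in: still gripped; foot flush on the iron: within 0.06 rad of its slope, touching, within 30 mm of the middle of the smooth half, spring pressed in 2 to 8.5 mm, contact force 2.5 to 14 N, still; plate not shifted, bystanders within 30 mm of their start (angle between the z axis of foot_face and the z axis of smooth_mid, either way round below 0.06 rad and distance between foot_face and smooth_mid below 0.03 m and z of foot_face in the frame of smooth_mid below 0.003 m and value of joint foot between 0.002 and 0.0085 m and contact force between probe and hotplate between 2.5 and 14 N and contact force between the fingers and probe above 2 N and linear speed of probe below 0.03 m/s and distance of smooth_mid from where it was at the start of the episode below 0.008 m and distance of each of bowl, canister, spatula from where it was at the start of the episode below 0.03 m); the arm keeps its last pose, push and grip.
It fails at once if the thermometer or the arm is rammed into the hot plate (over 25 N) (contact force between any of probe, the arm and hotplate above 25 N).
It fails at once if the hot plate is shifted or its slope changed (distance of smooth_mid from where it was at the start of the episode above 0.01 m).
It fails at once if a bystander is knocked away or tipped over (distance of any of bowl, canister, spatula from where it was at the start of the episode above 0.03 m).
It also fails if it takes over 54 s, if anything falls off the work surface, if the arm or the gripper's body presses on something with over 40 N, if the wrist force passes 120 N, or if a joint passes its speed limit or range.

## Working session

There is one attempt and no reset: what is moved stays moved. The work goes in short steps, Python scripts to look and compute and a tool call to move; the robot and the scene stay as the last step left them, time stands still between calls to the robot, and variables do not carry over. Pictures are saved under pics/ and viewed, at most 10 in all, crops included, and the job is handed in when it is done.

Besides the shell and the picture viewer there is one more tool, called after ">>>" as name(argument=value, ...), one argument or row to a line, values as JSON. play_rows: Moves the arm, as the interface text tells. Its arguments: {"type":"object","properties":{"moves":{"type":"array"}},"required":["moves"]}

```bash
ls; mkdir -p pics; cat > h.py <<'E'
import numpy as np, cv2
from cell import env,get_image,camera_model,models
from scipy.spatial.transform import Rotation as R
def cam(n):
    c=camera_model(n); return np.array(c["mtx"]),np.array(c["dist_coeffs"]),np.array(c["extrinsics"])
def ray(n,at):
    K,d,E=cam(n); p=cv2.undistortPoints(np.array([[[at[1],at[0]]]],float),K,d)[0,0]
    v=E[:3,:3]@[p[0],p[1],1]; return E[:3,3],v/np.linalg.norm(v)
def onz(n,at,z):
    o,v=ray(n,at); return o+v*(z-o[2])/v[2]
def tri(a,b):
    A=[];B=[]
    M=np.zeros((3,3));y=np.zeros(3)
    rs=[ray("side",a),ray("top",b)]
    for o,v in rs:
        P=np.eye(3)-np.outer(v,v); M+=P; y+=P@o
    x=np.linalg.solve(M,y)
    return x,[np.linalg.norm((np.eye(3)-np.outer(v,v))@(x-o)) for o,v in rs]
def proj(n,X):
    K,d,E=cam(n); W=np.linalg.inv(E)
    return cv2.projectPoints(np.array(X,float).reshape(-1,1,3),cv2.Rodrigues(W[:3,:3])[0],W[:3,3],K,d)[0][:,0]
E
python3 - <<'E'
from h import *
np.set_printoptions(precision=4,suppress=True)
for n in("side","top"):
    cv2.imwrite(f"pics/{n}0.png",cv2.cvtColor(get_image(n),cv2.COLOR_RGB2BGR))
    print(n,cam(n)[2])
    for t in("probe","probe_grip","foot_face","bracket","stand","hotplate","smooth_mid","bowl","canister","spatula"):
        print(t,[(np.round(r["at"],1).tolist(),round(r["confidence"],2)) for r in models.mark_of(t,n)])
print(env.observe())
E
```

```text
pics
side [[ 0.8496 -0.3987  0.3453  0.0147]
 [-0.5274 -0.6346  0.5649 -0.8156]
 [-0.0061 -0.6621 -0.7494  1.2167]
 [ 0.      0.      0.      1.    ]]
probe [([166.3, 210.2], 0.9), ([182.3, 190.6], 0.86), ([149.9, 193.5], 0.71)]
probe_grip [([136.8, 205.1], 0.65), ([121.6, 188.6], 0.58), ([153.9, 183.5], 0.55)]
foot_face [([179.0, 187.6], 0.46)]
bracket [([166.1, 211.7], 0.73)]
stand []
hotplate [([249.1, 270.5], 0.56), ([134.6, 206.4], 0.23)]
smooth_mid [([208.1, 286.0], 0.57)]
bowl [([196.0, 223.8], 0.93)]
canister [([178.9, 261.9], 0.73)]
spatula [([350.7, 359.6], 0.67)]
top [[-0.0508 -0.9739  0.221   0.1612]
 [-0.9987  0.0504 -0.0077  0.016 ]
 [-0.0037 -0.2211 -0.9752  1.5803]
 [ 0.      0.      0.      1.    ]]
probe [([234.7, 142.7], 0.75), ([224.2, 175.8], 0.7), ([260.8, 188.1], 0.51)]
probe_grip [([221.7, 164.4], 0.77), ([230.1, 129.6], 0.67), ([253.3, 178.8], 0.48)]
foot_face [([234.5, 143.2], 0.59), ([229.8, 175.0], 0.25)]
bracket [([203.3, 307.7], 0.58)]
stand [([202.9, 305.1], 0.78)]
hotplate [([231.0, 313.1], 0.71)]
smooth_mid [([194.8, 287.1], 0.68)]
bowl [([238.7, 218.7], 0.84)]
canister [([193.6, 219.2], 0.73)]
spatula [([212.5, 408.2], 0.66)]
{'clock': 1.1, 'joints': array([65.716 , 20.559 , 86.5392, -0.0007, 72.9072, -6.5963]), 'qd': array([-0.0362,  0.0205, -0.0575,  0.0387, -0.0069,  0.0148]), 'joint_torque': array([ -0.0007, -51.5348, -27.113 ,   0.0676,   0.0245,  -0.    ]), 'tool_pos': array([0.1823, 0.5716, 0.2413]), 'eef_rot': array([-179.9945,    0.0001,  162.3125]), 'ft_force': array([-0.3279,  0.3654,  0.1666]), 'ft_torque': array([-0.0262,  0.0593, -0.0221]), 'grasp_force': 0.0, 'opening': 1.0023645274650212}
```

View pics/side0.png

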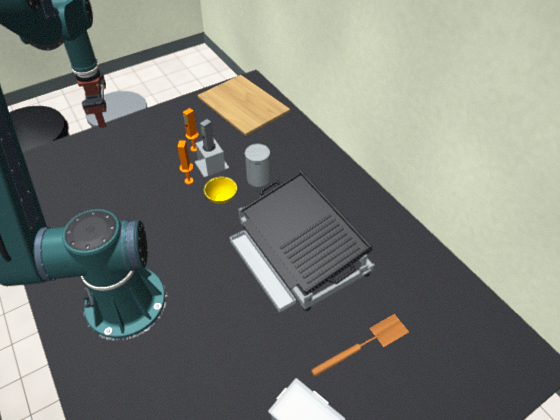

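View pics/top0.png

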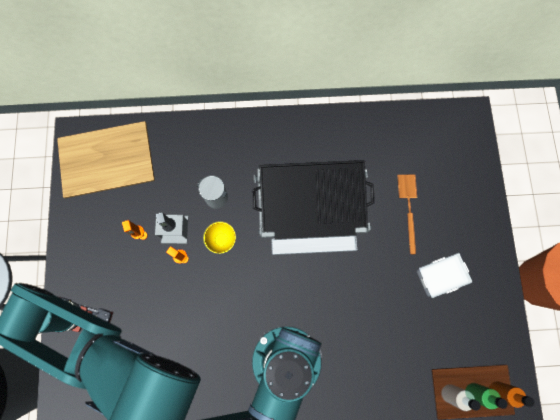

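The two orange ones are look-alikes. The real probe is the grey one in the bracket, at side (136,205) and top (222,164). The plate is at side (225,305) and top (200,313), with its smooth half on the left. The tool can't tilt, so I'll have to pivot the probe in the grip. Next I'll measure the positions and the slope.

```bash
python3 - <<'E'
from h import *
np.set_printoptions(precision=4,suppress=True)
print("grip",tri([136.8,205.1],[221.7,164.4])); print("probe",tri([166.3,210.2],[224.2,175.8]))
print("bracket side z0",onz("side",[166.1,211.7],0),onz("top",[203.3,307.7],0))
print("mid",tri([208.1,286],[194.8,287.1])); print("hp",tri([249.1,270.5],[231,313.1]))
s=cv2.imread("pics/side0.png");t=cv2.imread("pics/top0.png")
a=cv2.resize(s[165:310,225:385],None,fx=2.5,fy=2.5,interpolation=cv2.INTER_CUBIC)
b=cv2.resize(t[150:260,245:385],None,fx=2.85,fy=3.3,interpolation=cv2.INTER_CUBIC)
cv2.imwrite("pics/c1.png",np.hstack([a,cv2.resize(t[150:260,245:385],(399,a.shape[0]),interpolation=cv2.INTER_CUBIC)]))
print(a.shape)
c=cv2.resize(s[110:190,170:240],(400,457),interpolation=cv2.INTER_CUBIC)
d=cv2.resize(t[200:255,140:200],(400,457),interpolation=cv2.INTER_CUBIC)
cv2.imwrite("pics/c2.png",np.hstack([c,d]))
E
```

```text
grip (array([0.4756, 0.383 , 0.1363]), [np.float64(0.0038726809194305285), np.float64(0.0038726809194306426)])
probe (array([ 0.4865,  0.3789, -0.007 ]), [np.float64(0.013016357872350422), np.float64(0.013016357872350537)])
bracket side z0 [0.4758 0.3707 0.    ] [ 0.5515 -0.1102  0.    ]
mid (array([ 0.5513, -0.031 ,  0.1122]), [np.float64(0.006208020904806586), np.float64(0.006208020904806562)])
hp (array([ 0.4338, -0.1163,  0.0769]), [np.float64(0.0005708977445373481), np.float64(0.0005708977445375287)])
(362, 400, 3)
```

View pics/c1.png

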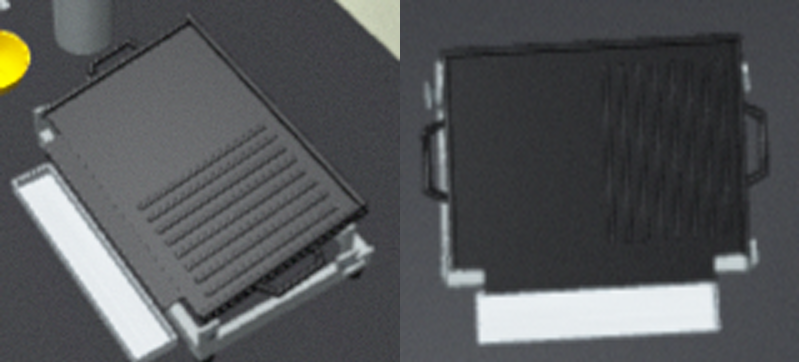

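View pics/c2.png

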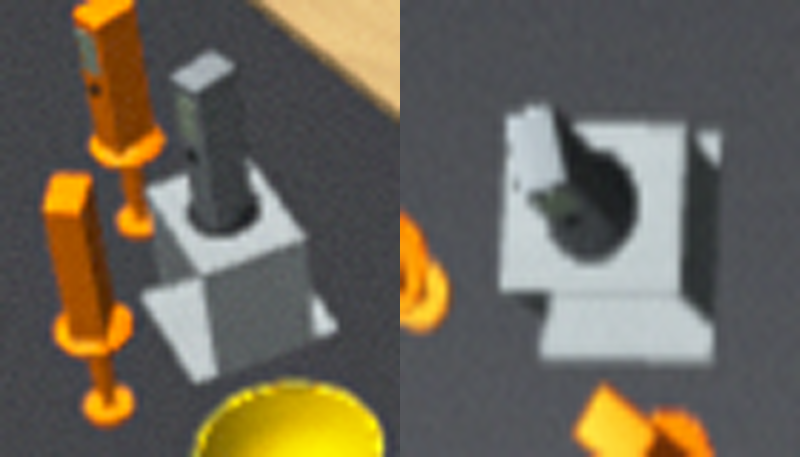

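The plate's rear corners show clearly in both views, and so do the handle's top face and the shelf. I'll fit the plate pose from them and get the handle yaw.

```bash
python3 - <<'E'
from h import *
from scipy.optimize import least_squares
np.set_printoptions(precision=4,suppress=True)
# plate: (local xyz mm),side px(x,y),top px(x,y)
rl=[[301,172.2],[261.5,162.2]]; rr=[[371,249.3],[364.3,160.9]]
print("rl",tri(rl[0][::-1],rl[1][::-1]),"rr",tri(rr[0][::-1],rr[1][::-1]))
L=np.array([[230,180,26],[230,-180,26],[0,0,0],[115,90,12]])/1000
S=np.array([rl[0],rr[0],[270.5,249.1],[286,208.1]]);T=np.array([rl[1],rr[1],[313.1,231],[287.1,194.8]])
def pose(p):
    return R.from_euler("ZY",[p[2],-p[3]]),np.array([p[0],p[1],.075])
def f(p):
    r,o=pose(p);W=r.apply(L)+o
    w=np.array([1,1,.5,.5])[:,None]
    return np.r_[((proj("side",W)-S)*w).ravel(),((proj("top",W)-T)*w).ravel()]
s=least_squares(f,[.43,-.116,0,.2],loss="soft_l1");print(s.x,s.fun.reshape(-1,2))
J=s.jac;print("sd",np.sqrt(np.diag(np.linalg.inv(J.T@J))))
r,o=pose(s.x);print("mid",r.apply(L[3])+o,"normal",r.apply([0,0,1]))
def c2(p): return [p[1]/8.31+200,(p[0]-400)/6.667+140]
q=np.array([onz("top",c2(p),.205) for p in[(507,118),(550,103),(565,180),(520,192)]]);print(q,q.mean(0),np.diff(q,axis=0))
q=np.array([onz("top",c2(p),.09) for p in[(502,122),(685,122),(683,297),(500,290)]]);print("shelf",q,q.mean(0))
q=np.array([onz("side",[p[1]/5.714+110,p[0]/5.714+170],.205) for p in[(170,75),(210,52),(235,66),(195,92)]]);print(q,q.mean(0))
q=np.array([onz("side",[p[1]/5.714+110,p[0]/5.714+170],.09) for p in[(147,188),(250,160),(305,235),(203,275)]]);print("shelf side",q,q.mean(0))
for n,b in(("side",[223.8,196]),("top",[218.7,238.7])): print("bowl",onz(n,b[::-1],0))
for n,b in(("side",[261.9,178.9]),("top",[219.2,193.6])): print("can",onz(n,b[::-1],0))
E
```

```text
rl (array([0.6625, 0.0512, 0.1423]), [np.float64(0.006535485822512307), np.float64(0.006535485822512412)]) rr (array([ 0.6574, -0.3038,  0.1329]), [np.float64(0.0015550651240750011), np.float64(0.001555065124075006)])
[ 0.4372 -0.1176 -0.0302  0.149 ] [[ 1.8857 -0.3995]
 [ 0.1403 -0.1627]
 [ 0.4931  0.1251]
 [ 0.9669  0.4578]
 [-1.6856  1.6641]
 [ 0.1759  0.8341]
 [ 0.1432 -0.5104]
 [-0.2128  1.1233]]
sd [0.0027 0.0031 0.014  0.022 ]
mid [ 0.5518 -0.031   0.1039] normal [-0.1484  0.0045  0.9889]
[[0.4902 0.3917 0.205 ]
 [0.495  0.3711 0.205 ]
 [0.4644 0.3637 0.205 ]
 [0.4608 0.3852 0.205 ]] [0.4776 0.3779 0.205 ] [[ 0.0049 -0.0206  0.    ]
 [-0.0306 -0.0074  0.    ]
 [-0.0036  0.0215  0.    ]]
shelf [[0.5161 0.4257 0.09  ]
 [0.5112 0.3306 0.09  ]
 [0.4374 0.3319 0.09  ]
 [0.4451 0.426  0.09  ]] [0.4775 0.3785 0.09  ]
[[0.4588 0.3808 0.205 ]
 [0.4888 0.3876 0.205 ]
 [0.4955 0.3675 0.205 ]
 [0.4644 0.3585 0.205 ]] [0.4769 0.3736 0.205 ]
shelf side [[0.4472 0.4224 0.09  ]
 [0.5152 0.4114 0.09  ]
 [0.5118 0.3292 0.09  ]
 [0.4415 0.3306 0.09  ]] [0.4789 0.3734 0.09  ]
bowl [0.4435 0.213  0.    ]
bowl [0.4365 0.2198 0.    ]
can [0.6005 0.2134 0.    ]
can [0.6054 0.2143 0.    ]
```

>>> play_rows(
  moves=[
    {"fingers": 0.6, "dx": -0.04, "dy": -0.012, "dz": -0.02, "yaw": -0.1},
    {"fingers": 0.6, "dx": -0.085, "dy": -0.024, "dz": -0.02, "yaw": -0.2},
    {"fingers": 0.6, "dx": -0.13, "dy": -0.037, "dz": -0.02, "yaw": -0.3},
    {"fingers": 0.6, "dx": -0.175, "dy": -0.05, "dz": -0.02, "yaw": -0.4},
    {"fingers": 0.6, "dx": -0.22, "dy": -0.063, "dz": -0.02, "yaw": -0.5},
    {"fingers": 0.6, "dx": -0.265, "dy": -0.076, "dz": -0.02, "yaw": -0.553},
    {"fingers": 0.6, "dx": -0.31, "dy": -0.088, "dz": -0.02, "yaw": -0.553},
    {"fingers": 0.6, "dx": -0.341, "dy": -0.097, "dz": -0.01, "yaw": -0.553},
    {"fingers": 0.6, "dx": -0.341, "dy": -0.097, "dz": -0.01, "yaw": -0.553},
    {"fingers": 0.6, "dx": -0.341, "dy": -0.097, "dz": -0.01, "yaw": -0.553},
  ],
)

```text
clock: 2.1
tool_pos: [0.4778, 0.3751, 0.251]
eef_rot: [180.0, -0.1, -166.1]
ft_force: [-1.3, 0.5, 0.4]
opening: 0.603
grasp_force: 0.0
```

```bash
python3 - <<'E'
from h import *
a=get_image("side");b=get_image("top");o=env.observe();print(o)
f=lambda i,y0,y1,x0,x1:cv2.resize(cv2.cvtColor(i,cv2.COLOR_RGB2BGR)[y0:y1,x0:x1],(400,500),interpolation=cv2.INTER_CUBIC)
cv2.imwrite("pics/d.png",np.hstack([f(a,80,195,160,252),f(b,180,265,130,198)]))
E
```

```text
{'clock': 2.2, 'joints': array([ 3.17367013e+01,  2.06755284e+01,  8.48484690e+01,  2.99072985e-02,
        7.45007960e+01, -7.22955788e+01]), 'qd': array([ 0.81997553, -0.31441437,  0.12761051, -0.20867099, -0.16756659,
       -0.17405385]), 'joint_torque': array([-9.50338058e-01, -5.15373766e+01, -2.75265205e+01, -5.41519909e-02,
        5.54650649e-02,  1.56685055e-03]), 'tool_pos': array([0.47680333, 0.37612992, 0.25144181]), 'eef_rot': array([ 1.79980089e+02, -3.23842695e-02, -1.65975712e+02]), 'ft_force': array([-0.59278274,  0.47292886, -0.16552917]), 'ft_torque': array([0.03595956, 0.03543096, 0.01518012]), 'grasp_force': 0.0, 'opening': 0.5974372423662417}
```

View pics/d.png

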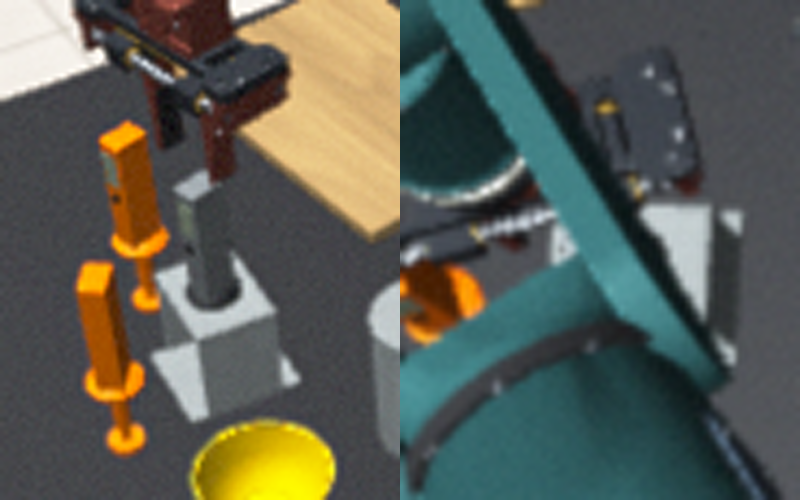

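The open gripper is above the grey handle and lined up with it (side crop at 205,180). I'll go down and close.

>>> play_rows(
  moves=[
    {"fingers": 0.6, "dz": 0.035},
    {"fingers": 0.6, "dz": 0.065},
    {"fingers": 0.6, "dz": 0.085},
    {"fingers": 0.6, "dz": 0.096},
    {"fingers": 0.6, "dz": 0.096},
    {"fingers": 0.2, "dz": 0.096},
    {"fingers": 0.0, "dz": 0.096},
    {"fingers": 0.0, "dz": 0.096},
    {"fingers": 0.0, "dz": 0.096},
    {"fingers": 0.0, "dz": 0.096},
  ],
)

```text
invalid input at $.moves[0]: expected keys fingers, dx, dy, dz, yaw
```

>>> play_rows(
  moves=[
    {"fingers": 0.6, "dx": 0, "dy": 0, "yaw": 0, "dz": 0.035},
    {"fingers": 0.6, "dx": 0, "dy": 0, "yaw": 0, "dz": 0.065},
    {"fingers": 0.6, "dx": 0, "dy": 0, "yaw": 0, "dz": 0.085},
    {"fingers": 0.6, "dx": 0, "dy": 0, "yaw": 0, "dz": 0.096},
    {"fingers": 0.6, "dx": 0, "dy": 0, "yaw": 0, "dz": 0.096},
    {"fingers": 0.2, "dx": 0, "dy": 0, "yaw": 0, "dz": 0.096},
    {"fingers": 0.0, "dx": 0, "dy": 0, "yaw": 0, "dz": 0.096},
    {"fingers": 0.0, "dx": 0, "dy": 0, "yaw": 0, "dz": 0.096},
    {"fingers": 0.0, "dx": 0, "dy": 0, "yaw": 0, "dz": 0.096},
    {"fingers": 0.0, "dx": 0, "dy": 0, "yaw": 0, "dz": 0.096},
  ],
)

```text
clock: 3.2
tool_pos: [0.4784, 0.3762, 0.1564]
eef_rot: [179.9, 0.1, -166.0]
ft_force: [-0.4, 1.7, 5.3]
opening: 0.274
grasp_force: 30.0
```

The opening is 24 mm, so the grip is across y as wanted. I'll lift until only the foot is left in the hole, then shift the tool along +x so the hole's edge pivots the probe about the pads to match the slope.

>>> play_rows(
  moves=[
    {"fingers": 0, "dx": 0, "dy": 0, "yaw": 0, "dz": -0.02},
    {"fingers": 0, "dx": 0, "dy": 0, "yaw": 0, "dz": -0.04},
    {"fingers": 0, "dx": 0, "dy": 0, "yaw": 0, "dz": -0.055},
    {"fingers": 0, "dx": 0, "dy": 0, "yaw": 0, "dz": -0.06},
    {"fingers": 0, "dx": 0, "dy": 0, "yaw": 0, "dz": -0.06},
    {"fingers": 0, "dx": 0.003, "dy": 0, "yaw": 0, "dz": -0.06},
    {"fingers": 0, "dx": 0.005, "dy": 0, "yaw": 0, "dz": -0.06},
    {"fingers": 0, "dx": 0.007, "dy": 0, "yaw": 0, "dz": -0.06},
    {"fingers": 0, "dx": 0.009, "dy": 0, "yaw": 0, "dz": -0.06},
    {"fingers": 0, "dx": 0.009, "dy": 0, "yaw": 0, "dz": -0.06},
  ],
)

```text
clock: 4.2
tool_pos: [0.469, 0.3733, 0.2147]
eef_rot: [-180.0, 0.0, -166.0]
ft_force: [3.9, 0.9, -11.6]
opening: 0.27
grasp_force: 30.0
```

```bash
python3 - <<'E'
from h import *
a=get_image("side")
for i in range(3):
    o=env.observe();print(o["ft_force"],o["ft_torque"],o["tool_pos"]);get_image("side")
cv2.imwrite("pics/e.png",cv2.resize(cv2.cvtColor(a,cv2.COLOR_RGB2BGR)[80:195,160:252],(480,600),interpolation=cv2.INTER_CUBIC))
E
```

```text
[  3.85733366   0.26730627 -12.6350471 ] [ 0.45038168 -1.11342354  0.01786919] [0.46900706 0.37328311 0.21470116]
[  4.30867649   1.15975648 -13.3091115 ] [ 0.53009897 -1.14834771 -0.0187789 ] [0.46906638 0.37328616 0.21470589]
[  4.39422776   0.53359757 -13.46264405] [ 0.45565906 -1.1554725   0.03130509] [0.4690583  0.37328384 0.21472607]
```

View pics/e.png

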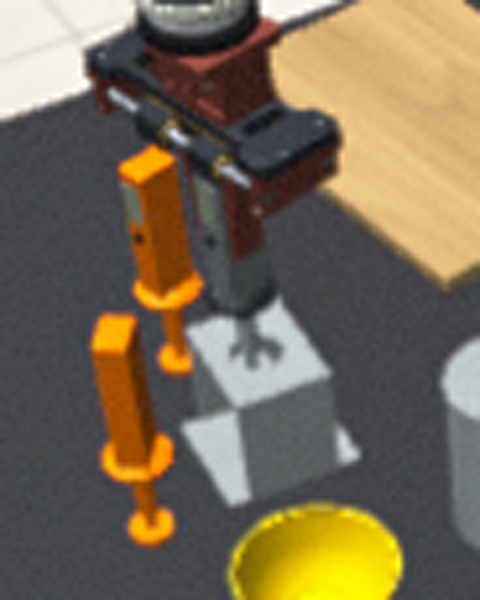

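The handle is leaning slightly and about 13 N pulls down, so the foot's rim has probably caught under the shelf. I'll lower a little, centre it and lift again.

>>> play_rows(
  moves=[
    {"fingers": 0, "dx": 0, "dy": 0, "yaw": 0, "dz": 0.006},
    {"fingers": 0, "dx": -0.004, "dy": 0, "yaw": 0, "dz": 0.008},
    {"fingers": 0, "dx": -0.006, "dy": 0, "yaw": 0, "dz": 0.008},
    {"fingers": 0, "dx": -0.006, "dy": 0, "yaw": 0, "dz": 0.008},
  ],
)

```text
clock: 4.8
tool_pos: [0.4752, 0.375, 0.2078]
eef_rot: [180.0, 0.0, -166.0]
ft_force: [0.1, 0.2, -2.2]
opening: 0.269
grasp_force: 30.0
```

>>> play_rows(
  moves=[
    {"fingers": 0, "dx": 0, "dy": 0, "yaw": 0, "dz": -0.004},
    {"fingers": 0, "dx": 0, "dy": 0, "yaw": 0, "dz": -0.008},
    {"fingers": 0, "dx": 0, "dy": 0, "yaw": 0, "dz": -0.008},
  ],
)

```text
clock: 5.1
tool_pos: [0.4744, 0.3747, 0.2148]
eef_rot: [-180.0, -0.1, -166.0]
ft_force: [-0.1, 0.5, -8.1]
opening: 0.272
grasp_force: 30.0
```

```bash
cat > ob.py <<'E'
from h import *
np.set_printoptions(precision=3,suppress=True)
F=[];T=[]
for i in range(5):
    o=env.observe();F.append(o["ft_force"]);T.append(o["ft_torque"]);get_image("side")
print(o["clock"],o["tool_pos"],np.mean(F,0),np.mean(T,0),o["opening"])
E
python3 ob.py
```

```text
5.3 [0.474 0.375 0.215] [ 0.188  0.037 -9.559] [ 0.312 -0.147 -0.024] 0.27122762137856177
```

>>> play_rows(
  moves=[
    {"fingers": 0, "dx": 0, "dy": 0, "yaw": 0, "dz": 0.008},
    {"fingers": 0, "dx": 0, "dy": 0, "yaw": 0, "dz": 0.008},
  ],
)

```text
clock: 5.55
tool_pos: [0.4748, 0.3747, 0.207]
eef_rot: [-180.0, -0.0, -166.0]
ft_force: [-0.7, 0.2, -2.3]
opening: 0.274
grasp_force: 30.0
```

```bash
python3 ob.py
```

```text
5.75 [0.475 0.375 0.208] [-0.071  0.15  -2.236] [ 0.024 -0.008  0.01 ] 0.27612271397190363
```

The torque shows the rim caught on the world −y side (and a little −x), so I'll shift a few mm towards +y and +x and lift.

>>> play_rows(
  moves=[
    {"fingers": 0, "dx": -0.001, "dy": 0.004, "yaw": 0, "dz": 0},
    {"fingers": 0, "dx": -0.001, "dy": 0.004, "yaw": 0, "dz": 0},
    {"fingers": 0, "dx": -0.001, "dy": 0.004, "yaw": 0, "dz": -0.004},
    {"fingers": 0, "dx": -0.001, "dy": 0.004, "yaw": 0, "dz": -0.008},
    {"fingers": 0, "dx": -0.001, "dy": 0.004, "yaw": 0, "dz": -0.009},
  ],
)

```text
clock: 6.3
tool_pos: [0.4752, 0.3792, 0.2172]
eef_rot: [180.0, 0.1, -166.0]
ft_force: [0.0, -0.7, -1.5]
opening: 0.277
grasp_force: 30.0
```

```bash
python3 ob.py
```

```text
6.5 [0.475 0.379 0.216] [ 0.257  0.14  -2.056] [ 0.027  0.016 -0.001] 0.27333663810973513
```

>>> play_rows(
  moves=[
    {"fingers": 0, "dx": 0.003, "dy": 0, "yaw": 0, "dz": -0.001},
    {"fingers": 0, "dx": 0.006, "dy": 0, "yaw": 0, "dz": -0.001},
    {"fingers": 0, "dx": 0.008, "dy": 0, "yaw": 0, "dz": -0.001},
    {"fingers": 0, "dx": 0.01, "dy": 0, "yaw": 0, "dz": -0.001},
    {"fingers": 0, "dx": 0.012, "dy": 0, "yaw": 0, "dz": -0.001},
    {"fingers": 0, "dx": 0.012, "dy": 0, "yaw": 0, "dz": -0.001},
  ],
)

```text
clock: 7.15
tool_pos: [0.4634, 0.3763, 0.2178]
eef_rot: [180.0, 0.1, -166.0]
ft_force: [3.3, 0.8, -0.3]
opening: 0.272
grasp_force: 30.0
```

```bash
python3 ob.py
```

```text
7.35 [0.463 0.376 0.218] [ 4.085  0.955 -0.359] [ 0.36  -1.22   0.015] 0.2726743531791839
```

The push is 4 N sideways, so the probe is pivoting. I'll push on and then lift clear.

>>> play_rows(
  moves=[
    {"fingers": 0, "dx": 0.003, "dy": 0, "yaw": 0, "dz": 0},
    {"fingers": 0, "dx": 0.006, "dy": 0, "yaw": 0, "dz": 0},
    {"fingers": 0, "dx": 0.009, "dy": 0, "yaw": 0, "dz": 0},
    {"fingers": 0, "dx": 0.009, "dy": 0, "yaw": 0, "dz": 0},
    {"fingers": 0, "dx": 0.005, "dy": 0, "yaw": 0, "dz": 0},
    {"fingers": 0, "dx": 0.005, "dy": 0, "yaw": 0, "dz": -0.02},
    {"fingers": 0, "dx": 0.005, "dy": 0, "yaw": 0, "dz": -0.05},
    {"fingers": 0, "dx": 0.005, "dy": 0, "yaw": 0, "dz": -0.08},
    {"fingers": 0, "dx": 0.005, "dy": 0, "yaw": 0, "dz": -0.08},
    {"fingers": 0, "dx": 0.005, "dy": 0, "yaw": 0, "dz": -0.08},
  ],
)

```text
clock: 8.4
tool_pos: [0.4572, 0.3743, 0.2964]
eef_rot: [-180.0, -0.2, -166.0]
ft_force: [0.3, -0.3, -2.4]
opening: 0.271
grasp_force: 30.0
```

```bash
python3 - <<'E'
from h import *
np.set_printoptions(precision=3,suppress=True)
a=get_image("side");o=env.observe();print(o["tool_pos"],o["ft_force"])
for t in("foot_face","probe_grip","probe"):
    print(t,[(np.round(r["at"],1).tolist(),round(r["confidence"],2)) for r in models.mark_of(t,"side")])
p=np.array(o["tool_pos"]);u=R.from_euler("xyz",o["eef_rot"],degrees=True).apply([1,0,0])
b=cv2.cvtColor(a,cv2.COLOR_RGB2BGR);c=proj("side",[p])[0].astype(int)
x0=c[0]-45;y0=max(c[1]-30,0);S=6
b=cv2.resize(b[y0:y0+95,x0:x0+95],None,fx=S,fy=S,interpolation=cv2.INTER_CUBIC)
for t,col in((0,(0,0,255)),(.1,(0,255,0)),(.15,(255,255,0)),(.2,(255,0,255))):
    e=p-.135*(np.array([0,0,np.cos(t)])+u*np.sin(t)); q=proj("side",[p,e]);print(t,e,q)
    q=((q-[x0,y0]+.5)*S).astype(int);cv2.circle(b,q[0],2,col,-1);cv2.circle(b,q[1],3,col,-1)
cv2.imwrite("pics/f.png",b)
E
```

```text
[0.457 0.374 0.295] [ 0.043  0.165 -2.845]
foot_face [([131.4, 209.2], 0.63), ([147.5, 195.3], 0.58), ([178.3, 185.8], 0.46)]
probe_grip [([153.0, 182.1], 0.73), ([100.5, 197.6], 0.63), ([121.5, 189.3], 0.63)]
probe [([181.6, 190.3], 0.87), ([131.2, 208.4], 0.85), ([148.4, 194.8], 0.67)]
0 [0.457 0.374 0.16 ] [[196.775 102.689]
 [201.652 134.457]]
0.1 [0.47  0.377 0.161] [[196.775 102.689]
 [204.597 132.493]]
0.15 [0.476 0.379 0.162] [[196.775 102.689]
 [206.037 131.41 ]]
0.2 [0.483 0.38  0.163] [[196.775 102.689]
 [207.451 130.264]]
```

View pics/f.png

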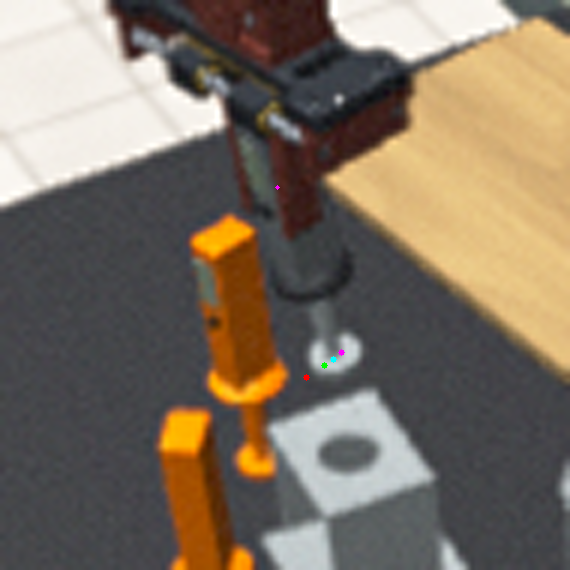

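The foot's disc is centred near (207,131) in the side view, which means a lean of about 0.15–0.2 rad in the right direction, close to the fitted slope of 0.15. Next I'll carry it over to the plate at this height.

>>> play_rows(
  moves=[
    {"fingers": 0, "dx": 0.002, "dy": -0.03, "yaw": 0.03, "dz": 0},
    {"fingers": 0, "dx": 0.006, "dy": -0.075, "yaw": 0.06, "dz": 0},
    {"fingers": 0, "dx": 0.01, "dy": -0.12, "yaw": 0.09, "dz": 0},
    {"fingers": 0, "dx": 0.013, "dy": -0.165, "yaw": 0.12, "dz": 0},
    {"fingers": 0, "dx": 0.017, "dy": -0.21, "yaw": 0.15, "dz": 0},
    {"fingers": 0, "dx": 0.02, "dy": -0.255, "yaw": 0.18, "dz": 0},
    {"fingers": 0, "dx": 0.024, "dy": -0.3, "yaw": 0.21, "dz": 0},
    {"fingers": 0, "dx": 0.028, "dy": -0.345, "yaw": 0.24, "dz": 0},
    {"fingers": 0, "dx": 0.031, "dy": -0.385, "yaw": 0.274, "dz": 0},
    {"fingers": 0, "dx": 0.033, "dy": -0.409, "yaw": 0.274, "dz": 0},
  ],
)

```text
clock: 9.6
tool_pos: [0.5248, -0.0329, 0.2962]
eef_rot: [-180.0, -0.1, 178.1]
ft_force: [0.4, 0.4, -2.0]
opening: 0.27
grasp_force: 30.0
```

>>> play_rows(
  moves=[
    {"fingers": 0, "dx": 0, "dy": 0, "yaw": 0, "dz": 0.005},
    {"fingers": 0, "dx": 0, "dy": 0, "yaw": 0, "dz": 0.01},
    {"fingers": 0, "dx": 0, "dy": 0, "yaw": 0, "dz": 0.018},
    {"fingers": 0, "dx": 0, "dy": 0, "yaw": 0, "dz": 0.02},
    {"fingers": 0, "dx": 0, "dy": 0, "yaw": 0, "dz": 0.02},
  ],
)

```text
clock: 10.1
tool_pos: [0.5245, -0.0289, 0.2766]
eef_rot: [180.0, -0.1, 178.4]
ft_force: [0.6, -0.1, -2.4]
opening: 0.275
grasp_force: 30.0
```

```bash
python3 - <<'E'
from h import *
np.set_printoptions(precision=3,suppress=True)
a=get_image("side");get_image("top");o=env.observe();print(o["clock"],o["tool_pos"],o["eef_rot"],o["ft_force"])
for n in("side","top"):
  for t in("foot_face","probe_grip","probe","smooth_mid"):
    print(n,t,[(np.round(r["at"],1).tolist(),round(r["confidence"],2)) for r in models.mark_of(t,n) if r["at"][1]>240])
p=np.array(o["tool_pos"]);u=R.from_euler("xyz",o["eef_rot"],degrees=True).apply([1,0,0])
b=cv2.cvtColor(a,cv2.COLOR_RGB2BGR);S=5
q=proj("side",[p])[0];x0=int(q[0])-55;y0=max(0,int(q[1])-25)
b=cv2.resize(b[y0:y0+110,x0:x0+120],None,fx=S,fy=S,interpolation=cv2.INTER_CUBIC)
for t,col in((0,(0,0,255)),(.1,(0,255,0)),(.15,(255,255,0)),(.2,(255,0,255))):
    e=p-.135*(np.array([0,0,np.cos(t)])+u*np.sin(t)); q=proj("side",[p,e]);print(t,e,q.ravel())
    q=((q-[x0,y0]+.5)*S).astype(int);cv2.circle(b,q[1],2,col,-1)
print(x0,y0)
cv2.imwrite("pics/g.png",b)
E
```

```text
10.2 [ 0.525 -0.029  0.277] [-179.996   -0.004  178.358] [ 0.456  0.46  -1.758]
side foot_face [([201.4, 286.2], 0.43)]
side probe_grip [([173.5, 282.0], 0.6)]
side probe [([200.6, 286.1], 0.57)]
side smooth_mid [([206.2, 287.8], 0.93)]
top foot_face []
top probe_grip [([191.2, 291.3], 0.56)]
top probe [([192.7, 289.3], 0.46)]
top smooth_mid [([194.6, 285.4], 0.8), ([195.1, 289.3], 0.54), ([230.7, 314.6], 0.34)]
0 [ 0.525 -0.029  0.142] [280.94  172.805 280.593 204.02 ]
0.1 [ 0.539 -0.03   0.143] [280.94  172.805 284.365 202.197]
0.15 [ 0.545 -0.03   0.144] [280.94  172.805 286.234 201.185]
0.2 [ 0.552 -0.03   0.145] [280.94  172.805 288.087 200.11 ]
225 147
```

View pics/g.png

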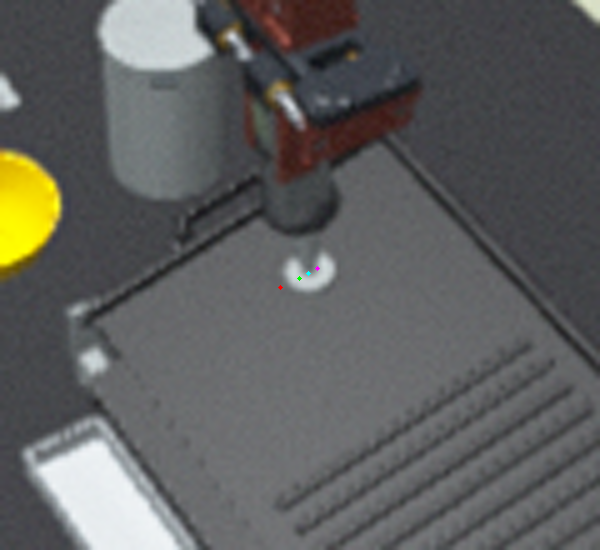

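The foot disc is at (286.5,201.4) in the side view, over the middle of the smooth half. That gives a tilt of about 0.155 rad, against a fitted slope of 0.15. I'll hold it briefly, then come down.

>>> play_rows(
  moves=[
    {"fingers": 0, "dx": 0, "dy": 0, "yaw": 0, "dz": 0},
    {"fingers": 0, "dx": 0, "dy": 0, "yaw": 0, "dz": 0},
    {"fingers": 0, "dx": -0.002, "dy": 0, "yaw": 0, "dz": 0.004},
    {"fingers": 0, "dx": -0.003, "dy": 0, "yaw": 0, "dz": 0.01},
    {"fingers": 0, "dx": -0.003, "dy": 0, "yaw": 0, "dz": 0.016},
    {"fingers": 0, "dx": -0.003, "dy": 0, "yaw": 0, "dz": 0.021},
    {"fingers": 0, "dx": -0.003, "dy": 0, "yaw": 0, "dz": 0.025},
    {"fingers": 0, "dx": -0.003, "dy": 0, "yaw": 0, "dz": 0.028},
    {"fingers": 0, "dx": -0.003, "dy": 0, "yaw": 0, "dz": 0.03},
    {"fingers": 0, "dx": -0.003, "dy": 0, "yaw": 0, "dz": 0.03},
  ],
)

```text
clock: 11.6
tool_pos: [0.5281, -0.0301, 0.2474]
eef_rot: [-180.0, -0.0, 178.3]
ft_force: [-2.0, 0.0, 0.5]
opening: 0.274
grasp_force: 30.0
```

```bash
python3 ob.py
```

```text
11.8 [ 0.528 -0.03   0.248] [-1.557  0.299 -0.08 ] [0.075 0.342 0.001] 0.2747131894075099
```

>>> play_rows(
  moves=[
    {"fingers": 0, "dx": 0, "dy": 0, "yaw": 0, "dz": 0.001},
    {"fingers": 0, "dx": 0, "dy": 0, "yaw": 0, "dz": 0.002},
    {"fingers": 0, "dx": 0, "dy": 0, "yaw": 0, "dz": 0.003},
    {"fingers": 0, "dx": 0, "dy": 0, "yaw": 0, "dz": 0.004},
    {"fingers": 0, "dx": 0, "dy": 0, "yaw": 0, "dz": 0.004},
  ],
)

```text
clock: 12.35
tool_pos: [0.5284, -0.0301, 0.2435]
eef_rot: [-180.0, 0.0, 178.3]
ft_force: [-1.1, 1.2, 3.0]
opening: 0.275
grasp_force: 30.0
```

Contact came about 1 cm higher than the fit predicted, so the slope is nearer 0.22 rad and the uphill edge probably touched first. I'll work out where the contact lies from the wrench.

```bash
cat > ob2.py <<'E'
from h import *
np.set_printoptions(precision=3,suppress=True)
F=[];T=[]
for i in range(8):
    o=env.observe();F.append(o["ft_force"]);T.append(o["ft_torque"]);get_image("side")
F=np.array(F)-[.1,.1,-2.05];T=np.array(T)-[.026,.01,0];f=F.mean(0);t=T.mean(0)
print(o["clock"],o["tool_pos"],"F",f,F.std(0),"T",t,T.std(0),o["opening"])
for s in(.16,.17,.18): 
    rz=-(s+.133); print(s,"rx",(rz*f[0]-t[1])/f[2],"ry",(t[0]+rz*f[1])/f[2])
E
python3 ob2.py
```

```text
12.7 [ 0.528 -0.03   0.244] F [-1.355  0.493  5.41 ] [0.351 0.37  0.504] T [0.16  0.228 0.022] [0.025 0.063 0.021] 0.26966770450474725
0.16 rx 0.03129673954191607 ry 0.0028596639419415882
0.17 rx 0.03380053807135698 ry 0.0019487757393563193
0.18 rx 0.036304336600797876 ry 0.0010378875367710553
```

The force passes near the uphill rim (rx ≈ 33 mm, foot centre ≈ 22 mm), so the probe needs more tilt. I'll press a bit harder and move the tool downhill, so the foot's friction turns the probe in the pads.

>>> play_rows(
  moves=[
    {"fingers": 0, "dx": 0, "dy": 0, "yaw": 0, "dz": 0.001},
    {"fingers": 0, "dx": 0, "dy": 0, "yaw": 0, "dz": 0.003},
    {"fingers": 0, "dx": 0.002, "dy": 0, "yaw": 0, "dz": 0.003},
    {"fingers": 0, "dx": 0.004, "dy": 0, "yaw": 0, "dz": 0.003},
    {"fingers": 0, "dx": 0.005, "dy": 0, "yaw": 0, "dz": 0.003},
  ],
)

```text
clock: 13.25
tool_pos: [0.5253, -0.0303, 0.2413]
eef_rot: [-180.0, 0.3, 178.3]
ft_force: [2.6, -0.1, 4.3]
opening: 0.275
grasp_force: 30.0
```

```bash
python3 ob2.py
```

```text
13.6 [ 0.524 -0.03   0.241] F [ 1.804 -0.123  7.203] [0.48  0.499 0.476] T [-0.026 -0.774  0.004] [0.045 0.06  0.01 ] 0.2731911202129172
0.16 rx 0.03407907886947374 ry 0.0013995897073766624
0.17 rx 0.03157489747017035 ry 0.0015707486293977928
0.18 rx 0.029070716070866972 ry 0.0017419075514189233
```

>>> play_rows(
  moves=[
    {"fingers": 0, "dx": 0.002, "dy": 0, "yaw": 0, "dz": 0.001},
    {"fingers": 0, "dx": 0.004, "dy": 0, "yaw": 0, "dz": 0.001},
    {"fingers": 0, "dx": 0.006, "dy": 0, "yaw": 0, "dz": 0.001},
    {"fingers": 0, "dx": 0.006, "dy": 0, "yaw": 0, "dz": 0.001},
  ],
)

```text
clock: 14.05
tool_pos: [0.5177, -0.03, 0.2396]
eef_rot: [-180.0, 0.1, 178.3]
ft_force: [2.2, 0.1, 5.0]
opening: 0.269
grasp_force: 30.0
```

```bash
python3 ob2.py
```

```text
14.4 [ 0.518 -0.03   0.24 ] F [ 1.686 -0.621  7.149] [0.44  0.488 0.312] T [-0.133 -0.768 -0.004] [0.055 0.056 0.021] 0.2695735871220126
0.16 rx 0.03831743420906924 ry 0.006814157104492249
0.17 rx 0.03595943345955787 ry 0.007682926837646192
0.18 rx 0.03360143271004651 ry 0.00855169657080013
```

```bash
python3 - <<'E'
from h import *
np.set_printoptions(precision=3,suppress=True)
a=get_image("side");get_image("top");o=env.observe();print(o["clock"],o["tool_pos"])
for n in("side","top"):
  for t in("foot_face","probe_grip","probe"):
    print(n,t,[(np.round(r["at"],1).tolist(),round(r["confidence"],2)) for r in models.mark_of(t,n) if r["at"][1]>240])
p=np.array(o["tool_pos"]);u=R.from_euler("xyz",o["eef_rot"],degrees=True).apply([1,0,0])
b=cv2.cvtColor(a,cv2.COLOR_RGB2BGR);S=10
q=proj("side",[p])[0];x0=int(q[0])-20;y0=int(q[1])-5
b=cv2.resize(b[y0:y0+55,x0:x0+55],None,fx=S,fy=S,interpolation=cv2.INTER_CUBIC)
for t,col in((.1,(0,0,255)),(.15,(0,255,0)),(.2,(255,255,0)),(.25,(255,0,255))):
    # centre of the foot's upper rim (7 mm above the face, spring in 5 mm)
    e=p-.123*(np.array([0,0,np.cos(t)])+u*np.sin(t)); q=proj("side",[p,e]);print(t,q.ravel())
    q=((q-[x0,y0]+.5)*S).astype(int);cv2.circle(b,q[1],3,col,-1)
print(x0,y0);cv2.imwrite("pics/h.png",b)
E
```

```text
14.55 [ 0.518 -0.03   0.239]
side foot_face [([211.2, 285.5], 0.62)]
side probe_grip [([179.4, 279.6], 0.5)]
side probe [([211.0, 286.6], 0.57)]
top foot_face []
top probe_grip [([196.7, 290.3], 0.55)]
top probe [([199.6, 289.0], 0.4)]
0.1 [278.773 183.17  282.004 208.968]
0.15 [278.773 183.17  283.692 208.05 ]
0.2 [278.773 183.17  285.365 207.076]
0.25 [278.773 183.17  287.021 206.047]
258 178
```

View pics/h.png

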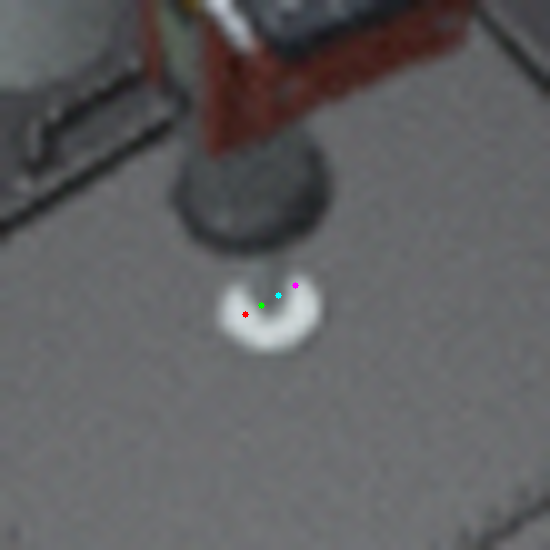

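The disc is centred near px 284.8, a tilt of about 0.175 rad, so the foot mostly slid (μ ≈ 0.49). More normal force should make it pivot rather than slide. I'll lift, move back uphill, press to about 9.5 N and drag downhill along the slope.

>>> play_rows(
  moves=[
    {"fingers": 0, "dx": 0, "dy": 0, "yaw": 0, "dz": -0.015},
    {"fingers": 0, "dx": -0.007, "dy": 0, "yaw": 0, "dz": -0.015},
    {"fingers": 0, "dx": -0.014, "dy": 0, "yaw": 0, "dz": -0.015},
    {"fingers": 0, "dx": -0.014, "dy": 0, "yaw": 0, "dz": -0.008},
    {"fingers": 0, "dx": -0.014, "dy": 0, "yaw": 0, "dz": -0.005},
    {"fingers": 0, "dx": -0.014, "dy": 0, "yaw": 0, "dz": -0.003},
    {"fingers": 0, "dx": -0.014, "dy": 0, "yaw": 0, "dz": -0.001},
    {"fingers": 0, "dx": -0.014, "dy": 0, "yaw": 0, "dz": 0},
    {"fingers": 0, "dx": -0.014, "dy": 0, "yaw": 0, "dz": 0},
  ],
)

```text
clock: 15.75
tool_pos: [0.5319, -0.0302, 0.2401]
eef_rot: [-180.0, 0.1, 178.3]
ft_force: [0.0, 0.3, 7.2]
opening: 0.274
grasp_force: 30.0
```

```bash
python3 ob2.py
```

```text
16.1 [ 0.532 -0.03   0.24 ] F [0.292 0.233 8.758] [0.563 0.357 0.393] T [ 0.109 -0.447  0.004] [0.02  0.024 0.028] 0.26810253708338416
0.16 rx 0.0412322178020981 ry 0.004690244914309843
0.17 rx 0.04089920969749176 ry 0.004424431104855528
0.18 rx 0.040566201592885424 ry 0.004158617295401215
```

>>> play_rows(
  moves=[
    {"fingers": 0, "dx": 0.001, "dy": 0, "yaw": 0, "dz": 0.001},
    {"fingers": 0, "dx": 0.003, "dy": 0, "yaw": 0, "dz": 0.0018},
    {"fingers": 0, "dx": 0.005, "dy": 0, "yaw": 0, "dz": 0.0022},
    {"fingers": 0, "dx": 0.006, "dy": 0, "yaw": 0, "dz": 0.0025},
    {"fingers": 0, "dx": 0.006, "dy": 0, "yaw": 0, "dz": 0.0025},
  ],
)

```text
clock: 16.65
tool_pos: [0.5268, -0.03, 0.2382]
eef_rot: [-180.0, 0.2, 178.3]
ft_force: [1.2, 1.0, 7.1]
opening: 0.274
grasp_force: 30.0
```

```bash
python3 ob2.py
```

```text
17.0 [ 0.527 -0.03   0.238] F [1.443 0.538 9.78 ] [0.418 0.337 0.728] T [ 0.164 -0.805  0.022] [0.033 0.03  0.028] 0.2712868963858526
0.16 rx 0.03910005333661429 ry 0.0006178749870449853
0.17 rx 0.03762492783483005 ry 6.734689971744604e-05
0.18 rx 0.036149802333045815 ry -0.0004831811876100903
```

The tangential ratio is now 0.39, below the sliding limit, and the moment is at the pad threshold, so the probe is pivoting. I'll go a little further.

>>> play_rows(
  moves=[
    {"fingers": 0, "dx": 0.001, "dy": 0, "yaw": 0, "dz": 0.0002},
    {"fingers": 0, "dx": 0.002, "dy": 0, "yaw": 0, "dz": 0.0004},
    {"fingers": 0, "dx": 0.003, "dy": 0, "yaw": 0, "dz": 0.0006},
    {"fingers": 0, "dx": 0.003, "dy": 0, "yaw": 0, "dz": 0.0006},
  ],
)

```text
clock: 17.45
tool_pos: [0.5238, -0.03, 0.2375]
eef_rot: [-180.0, 0.2, 178.3]
ft_force: [2.0, 0.5, 6.9]
opening: 0.271
grasp_force: 30.0
```

```bash
python3 ob2.py; python3 - <<'E'
from h import *
get_image("side");o=env.observe()
p=np.array(o["tool_pos"])
print(p,[(np.round(r["at"],1).tolist(),round(r["confidence"],2)) for r in models.mark_of("foot_face","side") if r["at"][1]>240])
m=[r for r in models.trace("foot_face","side") if r["at"][1]>240]
a=get_image("side").astype(int);g=a.min(2)
q=proj("side",[p-[-.03,0,.128]])[0].astype(int)
w=g[q[1]-9:q[1]+9,q[0]-11:q[0]+12]
ys,xs=np.nonzero(w>150);ys+=q[1]-9;xs+=q[0]-11
print("bright x",xs.min(),xs.max(),"y",ys.min(),ys.max(),len(xs),"mid",(xs.min()+xs.max())/2)
for r in range(ys.max()-5,ys.max()+1): print(r,g[r,q[0]-11:q[0]+12])
for t in(.15,.2,.25): print(t,proj("side",[p-.1225*np.array([-np.sin(t),0,np.cos(t)])])[0])
E
```

```text
17.8 [ 0.524 -0.03   0.237] F [1.586 0.56  9.312] [0.29  0.216 0.643] T [ 0.16  -0.836  0.012] [0.034 0.032 0.033] 0.26960956338162645
0.16 rx 0.03986761460888692 ry -0.00044294207936653905
0.17 rx 0.03816472301172263 ry -0.0010439768222706633
0.18 rx 0.03646183141455835 ry -0.0016450115651747816
[ 0.52376567 -0.02997109  0.2375225 ] [([206.8, 288.1], 0.45), ([180.1, 283.2], 0.25)]
bright x 284 293 y 203 210 42 mid 288.5
205 [109 102 104 103 106 100 118 163 179 129 104  98  90 125 181 189 143 108
 106 106 106 101 103]
206 [104 105 102 101 103 103 132 184 192 155 122 103 113 158 197 194 156 108
 104 101 100 103 101]
207 [103 103 103 103 108 105 132 178 202 192 161 143 156 186 200 189 143 109
 100 103 104 104 101]
208 [103 104 103 106 102 104 114 156 193 200 197 197 201 202 199 166 108 101
 104 103 106 103 107]
209 [107 109 105 104 104 101 102 122 159 181 192 193 193 184 162 126  99 103
 107 104 104 103 102]
210 [104 103 105 107 106 107 104 103 114 131 159 160 151 130 106 100 104 102
 106 105 103 107 105]
0.15 [285.21965111 207.46437228]
0.2 [286.84998173 206.46070843]
0.25 [288.4629809  205.40362638]
```

The disc centre is at about 288.5, a tilt of 0.23–0.25 rad, and the force now passes inside the foot. The kinematics put the slope at about 0.22. I'll lift off to drop the drag stress, measure the free tilt, and set down again centred at half travel.

>>> play_rows(
  moves=[
    {"fingers": 0, "dx": 0, "dy": 0, "yaw": 0, "dz": -0.008},
    {"fingers": 0, "dx": 0.003, "dy": 0, "yaw": 0, "dz": -0.02},
    {"fingers": 0, "dx": 0.005, "dy": 0, "yaw": 0, "dz": -0.022},
    {"fingers": 0, "dx": 0.005, "dy": 0, "yaw": 0, "dz": -0.022},
  ],
)

```text
clock: 18.45
tool_pos: [0.5161, -0.0296, 0.2582]
eef_rot: [-180.0, -0.1, 178.3]
ft_force: [0.6, 0.1, -2.1]
opening: 0.274
grasp_force: 30.0
```

```bash
cat > tilt.py <<'E'
from h import *
from scipy.ndimage import label
P=[]
for i in range(3):
    a=get_image("side").astype(int);o=env.observe();g=a.min(2);p=np.array(o["tool_pos"])
    q=proj("side",[p-[-.028,0,.128]])[0].astype(int)
    w=g[q[1]-9:q[1]+9,q[0]-12:q[0]+13].astype(float)
    # half-level left/right crossings of the widest rows, subpixel
    m=w.max(0);L=145
    k=np.nonzero(m>L)[0];l,r=k[0],k[-1]
    xl=l-(m[l]-L)/(m[l]-m[l-1]);xr=r+(m[r]-L)/(m[r]-m[r+1])
    n=w.max(1);kk=np.nonzero(n>L)[0][-1];yb=kk+(n[kk]-L)/(n[kk]-n[kk+1])
    P.append([(xl+xr)/2+q[0]-12,xr-xl,yb+q[1]-9])
print(p,np.mean(P,0))
c=float(__import__("sys").argv[1])
th=np.linspace(0,2*np.pi,60)
for t in(.15,.2,.25):
    R_=R.from_euler("y",-t); pts=[]
    for h in(0,.007): pts+= [p+R_.apply([.015*np.cos(x),.015*np.sin(x),-.1364+c+h]) for x in th]
    q=proj("side",pts);print(t,(q[:,0].min()+q[:,0].max())/2,np.ptp(q[:,0]),q[:,1].max())
E
python3 tilt.py 0; python3 ob2.py
```

```text
[ 0.5164681  -0.02967876  0.25763721] [286.48812418   9.96851888 208.55264117]
0.15 283.649794507774 9.886090838365874 210.68993632670873
0.2 285.4326421011833 9.914440643693865 209.6427518284499
0.25 287.19709615539375 9.931341990424642 208.5327749720585
18.95 [ 0.517 -0.03   0.258] F [-0.177 -0.29  -0.237] [0.234 0.497 0.521] T [-0.014  0.019 -0.004] [0.026 0.038 0.029] 0.27371262254178536
0.16 rx -0.14020811574441616 ry -0.30069914543541293
0.17 rx -0.14769111826839798 ry -0.3129479251795145
0.18 rx -0.15517412079237974 ry -0.3251967049236159
```

>>> play_rows(
  moves=[
    {"fingers": 0, "dx": 0, "dy": 0, "yaw": 0, "dz": 0.005},
    {"fingers": 0, "dx": 0, "dy": 0, "yaw": 0, "dz": 0.009},
    {"fingers": 0, "dx": 0, "dy": 0, "yaw": 0, "dz": 0.0115},
    {"fingers": 0, "dx": 0, "dy": 0, "yaw": 0, "dz": 0.013},
    {"fingers": 0, "dx": 0, "dy": 0, "yaw": 0, "dz": 0.0145},
    {"fingers": 0, "dx": 0, "dy": 0, "yaw": 0, "dz": 0.016},
    {"fingers": 0, "dx": 0, "dy": 0, "yaw": 0, "dz": 0.0175},
    {"fingers": 0, "dx": 0, "dy": 0, "yaw": 0, "dz": 0.0175},
  ],
)

```text
clock: 19.8
tool_pos: [0.5174, -0.0297, 0.241]
eef_rot: [-180.0, 0.0, 178.3]
ft_force: [-2.4, 0.5, 2.2]
opening: 0.272
grasp_force: 30.0
```

```bash
python3 ob2.py; python3 tilt.py 0.005
```

```text
20.15 [ 0.517 -0.03   0.241] F [-1.598  0.638  4.99 ] [0.547 0.503 0.632] T [0.206 0.188 0.031] [0.023 0.032 0.027] 0.272594644345863
0.16 rx 0.0561326558326962 ry 0.003910543683781146
0.17 rx 0.0593346206015146 ry 0.002632583342545685
0.18 rx 0.06253658537033296 ry 0.0013546230013102398
[ 0.51738992 -0.02976846  0.24086359] [286.68244353   9.83938817 211.30275414]
0.15 283.66599941387904 9.825505619878697 213.1534864646115
0.2 285.37135758026506 9.854141714785214 212.1509746902946
0.25 287.0592947550473 9.871242723553735 211.08856073367465
```

The force still seems to lie uphill. I'll measure the slope properly by touching lightly 45 mm further up and 45 mm further down the smooth half.

>>> play_rows(
  moves=[
    {"fingers": 0, "dx": 0, "dy": 0, "yaw": 0, "dz": -0.02},
    {"fingers": 0, "dx": -0.02, "dy": 0, "yaw": 0, "dz": -0.03},
    {"fingers": 0, "dx": -0.045, "dy": 0, "yaw": 0, "dz": -0.03},
    {"fingers": 0, "dx": -0.045, "dy": 0, "yaw": 0, "dz": -0.022},
    {"fingers": 0, "dx": -0.045, "dy": 0, "yaw": 0, "dz": -0.017},
    {"fingers": 0, "dx": -0.045, "dy": 0, "yaw": 0, "dz": -0.014},
    {"fingers": 0, "dx": -0.045, "dy": 0, "yaw": 0, "dz": -0.012},
    {"fingers": 0, "dx": -0.045, "dy": 0, "yaw": 0, "dz": -0.01},
    {"fingers": 0, "dx": -0.045, "dy": 0, "yaw": 0, "dz": -0.01},
  ],
)

```text
clock: 21.25
tool_pos: [0.5611, -0.031, 0.2507]
eef_rot: [180.0, -0.1, 178.3]
ft_force: [-3.5, -0.2, 3.4]
opening: 0.272
grasp_force: 30.0
```

```bash
python3 ob2.py
```

```text
21.6 [ 0.562 -0.031  0.251] F [-3.914 -0.101  4.56 ] [0.348 0.427 0.679] T [ 0.086  0.897 -0.001] [0.022 0.038 0.018] 0.2746068985046879
0.16 rx 0.054794364992522486 ry 0.0253814754172369
0.17 rx 0.06337857378609983 ry 0.025601922925556356
0.18 rx 0.07196278257967713 ry 0.025822370433875814
```

>>> play_rows(
  moves=[
    {"fingers": 0, "dx": 0, "dy": 0, "yaw": 0, "dz": -0.015},
    {"fingers": 0, "dx": 0.03, "dy": 0, "yaw": 0, "dz": -0.01},
    {"fingers": 0, "dx": 0.065, "dy": 0, "yaw": 0, "dz": 0},
    {"fingers": 0, "dx": 0.09, "dy": 0, "yaw": 0, "dz": 0.008},
    {"fingers": 0, "dx": 0.09, "dy": 0, "yaw": 0, "dz": 0.013},
    {"fingers": 0, "dx": 0.09, "dy": 0, "yaw": 0, "dz": 0.016},
    {"fingers": 0, "dx": 0.09, "dy": 0, "yaw": 0, "dz": 0.018},
    {"fingers": 0, "dx": 0.09, "dy": 0, "yaw": 0, "dz": 0.02},
    {"fingers": 0, "dx": 0.09, "dy": 0, "yaw": 0, "dz": 0.02},
  ],
)

```text
clock: 22.55
tool_pos: [0.4736, -0.0287, 0.2311]
eef_rot: [-180.0, 0.1, 178.3]
ft_force: [-1.2, 0.3, 2.4]
opening: 0.275
grasp_force: 30.0
```

```bash
python3 ob2.py
```

```text
22.9 [ 0.473 -0.029  0.231] F [-0.493 -0.149  5.08 ] [0.983 0.309 0.37 ] T [ 0.024 -0.114  0.002] [0.037 0.228 0.024] 0.27466264656689515
0.16 rx 0.05076152742174786 ry 0.013289053356266008
0.17 rx 0.051731206008211794 ry 0.013582911159683178
0.18 rx 0.05270088459467572 ry 0.013876768963100344
```

The three touches give tan(slope) = 0.229, a slope of 0.225 rad. The probe's tilt is about 0.235 ± 0.015, well within 0.06. I'll set it down at the middle, half pressed.

>>> play_rows(
  moves=[
    {"fingers": 0, "dx": 0, "dy": 0, "yaw": 0, "dz": -0.015},
    {"fingers": 0, "dx": -0.02, "dy": 0, "yaw": 0, "dz": -0.03},
    {"fingers": 0, "dx": -0.04, "dy": 0, "yaw": 0, "dz": -0.03},
    {"fingers": 0, "dx": -0.045, "dy": 0, "yaw": 0, "dz": -0.025},
    {"fingers": 0, "dx": -0.045, "dy": 0, "yaw": 0, "dz": -0.02},
    {"fingers": 0, "dx": -0.045, "dy": 0, "yaw": 0, "dz": -0.016},
    {"fingers": 0, "dx": -0.045, "dy": 0, "yaw": 0, "dz": -0.013},
    {"fingers": 0, "dx": -0.045, "dy": 0, "yaw": 0, "dz": -0.011},
    {"fingers": 0, "dx": -0.045, "dy": 0, "yaw": 0, "dz": -0.009},
    {"fingers": 0, "dx": -0.045, "dy": 0, "yaw": 0, "dz": -0.009},
  ],
)

```text
clock: 23.95
tool_pos: [0.516, -0.0295, 0.2396]
eef_rot: [180.0, -0.1, 178.3]
ft_force: [-4.3, 1.5, 2.9]
opening: 0.274
grasp_force: 30.0
```

```bash
python3 ob2.py; python3 tilt.py 0.005; python3 - <<'E'
from h import *
get_image("side");get_image("top")
for t in("bowl","canister","spatula","smooth_mid"):
    print(t,[[np.round(r["at"],1).tolist() for r in models.mark_of(t,n)[:1]] for n in("side","top")])
E
```

```text
24.3 [ 0.517 -0.03   0.24 ] F [-4.489  0.495  5.323] [0.47  0.467 0.527] T [0.171 1.029 0.032] [0.054 0.028 0.02 ] 0.27559168310413973
0.16 rx 0.05375187117493871 ry 0.004855177688468486
0.17 rx 0.06218475853778274 ry 0.00392484448348637
0.18 rx 0.07061764590062669 ry 0.002994511278504254
[ 0.51711975 -0.0298546   0.23976053] [286.52216916   9.95883629 211.45951961]
0.15 283.6036682093631 9.820971890090618 213.43559451651794
0.2 285.3082593861753 9.84951963042306 212.43321846673757
0.25 286.99545016194065 9.866578266549425 211.371018235412
bowl [[[198.7, 220.2]], [[240.0, 224.4]]]
canister [[[179.1, 263.5]], [[192.2, 216.7]]]
spatula [[[349.3, 358.5]], [[215.1, 408.0]]]
smooth_mid [[[206.6, 286.9]], [[195.6, 287.0]]]
```

The tilt is holding at 0.236–0.245 rad and the bystanders haven't moved. There's a residual sideways load of −4.5 N, so I'll back off a little to relieve it.

>>> play_rows(
  moves=[
    {"fingers": 0, "dx": 0.001, "dy": 0, "yaw": 0, "dz": 0},
    {"fingers": 0, "dx": 0.002, "dy": 0, "yaw": 0, "dz": 0},
    {"fingers": 0, "dx": 0.002, "dy": 0, "yaw": 0, "dz": 0},
    {"fingers": 0, "dx": 0.002, "dy": 0, "yaw": 0, "dz": 0},
  ],
)

```text
clock: 25.4
tool_pos: [0.5164, -0.0298, 0.2403]
eef_rot: [-180.0, 0.2, 178.3]
ft_force: [-0.6, -0.5, 2.9]
opening: 0.274
grasp_force: 30.0
```

```bash
python3 ob2.py; python3 tilt.py 0.005
```

```text
25.75 [ 0.516 -0.03   0.24 ] F [0.454 0.262 5.84 ] [0.715 0.609 0.447] T [ 0.016 -0.379  0.006] [0.024 0.207 0.026] 0.27124420062417215
0.16 rx 0.04216746712263198 ry -0.010317452263282168
0.17 rx 0.04138996630055153 ry -0.010765927436045328
0.18 rx 0.04061246547847107 ry -0.011214402608808486
[ 0.51582954 -0.02980224  0.24004411] [286.47089055   9.90104524 211.4771527 ]
0.15 283.24715808947093 9.825859477418703 213.5355947233048
0.2 284.9527108844454 9.853966809082806 212.53266413860115
0.25 286.64090877001627 9.87080892367618 211.46990164587965
```

The foot is flush, with N ≈ 5.6 N, the spring in about 4.5 mm, the probe steady and the contact inside the foot. I'll hand in.

```bash
python3 -c "
from cell import env;o=env.observe();print(o['ft_force'],o['tool_pos'],o['grasp_force']);print(env.sign_off())"
```

```text
[1.66441047 0.78274745 3.48977633] [ 0.51582954 -0.02980224  0.24004411] 29.999914169311523
the job is handed in; nothing more can be done
None
```

I handed the job in at about 26 s with the thermometer still gripped on the middle of the smooth half, but the sign-off gave no verdict. My estimates are a spring pressed in about 4.5 mm at roughly 5.6 N and a foot tilt of 0.235–0.25 rad on a 0.225 rad slope (limit 0.06 rad off).

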